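Clip the cabinet key onto the safety snap hook

TASK

Put the cabinet key away on the snap hook of the key stand: pick it up, bring its ring eye over the hook's upright nose and press it gently down against the sprung gate until the eye slips inside and the gate snaps shut behind it, then let go so that the key hangs freely from the hook. Press with the key's eye only, never with the gripper, stop pressing once it is in so that the hook is not forced, and leave the culture plates and the bottle where they are.

Things in the scene. Friction and masses are not known exactly. Their poses are not given: they have to be found in the camera images.
- key_center (a point): Middle of the key's black plastic grip block (36 long x 20 wide x 22 mm high), half-way up. The key (40 to 85 g, one rigid piece, 84 mm long) lies flat on the bench, so this point starts 11 mm above it. x axis: along the key from the grip to the eye; z up as it lies. A steel blade (26 x 8 x 4 mm) sticks out of the other end (-x).
- eye (a point): Centre of the key's eye, a flat ring of 4.5 mm round steel wire at the grip's end, 29 mm along +x from key_center, at the same height; the ring lies in the key's x-y plane. Hole about 14 mm across, ring 23 mm across outside. Axes as the key's.
- eye_bar (a point): Middle of the wire at the far end of the eye, 38 mm along +x from key_center: the piece of wire that has to go down past the gate into the hook. Axes as the key's.
- stand: Key stand, fixed: grey base 120 x 100 x 14 mm (x -72 to +48), upright 18 mm sleeve, in it a 12 mm post with a steel snap hook. Origin: on the post's axis at bench level; z up. The hook, a J of 6 mm bar, reaches out along -x in the plane y = 0. The post is clamped 0 to 35 mm above its lowest setting: not shown in any pose, different each time, to be seen or felt; it stays put when pushed.
- nose_low (a point): Where the top of the hook's upright, round-ended nose (6 mm bar) is if the post is at its lowest setting; really 0 to 35 mm higher. 168 mm above the bench, on the nose's axis, 35 mm along -x from the stand's origin. Axes as the stand's. The post's top is 2 mm lower. A push on the hook of up to 10 N does no harm; over 15 N is forcing it.
- gate_low (a point): Where the tip of the shut gate (its upper side, 162 mm above the bench, just inside the nose) is at the lowest post setting; really 0 to 35 mm higher. The gate closes the 26 mm gap between nose and post; the eye's wire goes down here, between nose and gate tip, with the nose standing in the eye's hole. Axes as the stand's.
- bottom_low (a point): Upper side of the hook's rigid bottom, at its lowest place between nose and post, at the lowest post setting, 140 mm above the bench (22 mm below the shut gate's upper side); really 0 to 35 mm higher. Here the eye's wire comes to hang. Axes as the stand's.
- gate (a joint): Gate angle (rad): 4 mm bar, 24 mm long, hinged at the post. 0 = shut and level, grows as its tip is pushed down, stop at 1.3; springs shut, cannot open upwards. Yields from about 2.5 N at the tip; the eye's wire, kept close to the nose, slips past at about 0.45 to 0.8 rad, 12 to 17 mm below the shut gate, at 3 to 7 N; then it snaps to 0. Some 5 to 9 mm lower the wire meets the hook's bottom.
- plates: Bystander: stack of five culture plates, 90 mm across, 75 mm high, loose. Origin at the middle of its underside.
- plate: Bystander: a single culture plate, 90 mm across, 15 mm high, loose. Origin at the middle of its underside.
- bottle: Bystander: white plastic bottle, 60 mm across, 130 mm high, loose. Origin at the middle of its underside.
Mind the look-alikes: they are no part of the job. Leave any purple look-alike of the part that bears key_center alone. There is more than one size of the stand; the job needs the smallest.

How it is judged:
On the way, in this order (a step that is already met when the one before it is completed fails the run):
1. the key is lifted off the bench (height (world z) of key_center above 0.06 m), for 0.1 s.
2. the eye, over the hook's nose, presses the gate open (value of joint gate above 0.35 rad and contact force between key and stand above 0.3 N and x of eye_bar in the frame of stand between -0.045 and -0.004 m and y of eye_bar in the frame of stand between -0.01 and 0.01 m and x of eye in the frame of stand between -0.045 and -0.025 m), for 0.02 s.
At the end, for the whole second after the job is handed in: The key hangs released from the hook, eye up within 0.6 rad of vertical: the eye's far wire is in the hook (between nose and post, within 12 mm of its plane), the grip's middle hangs 4 to 36 mm out from the post's axis, and the gate is shut (under 0.12 rad) (value of joint gate below 0.12 rad and x of eye_bar in the frame of stand between -0.042 and -0.002 m and y of eye_bar in the frame of stand between -0.012 and 0.012 m and z of eye_bar in the frame of stand between 0.134 and 0.185 m and x of key_center in the frame of stand between -0.036 and -0.004 m and angle between key_center's own x axis and vertical below 0.6 rad and contact force between key and stand above 0.1 N and contact force between the fingers and key below 0.05 N); the robot touches nothing.
It fails at once if the hook is forced: the key presses the key stand with more than 15 N (contact force between key and stand above 15 N).
It fails at once if the gripper or arm pushes on the key stand (over 3 N) (contact force between any of the fingers, the arm and stand above 3 N).
It fails at once if the plates or the bottle are moved by more than 20 mm (distance of any of plates, plate, bottle from where it was at the start of the episode above 0.02 m).
It also fails if it takes over 64 s, if anything falls off the work surface, if the arm or the gripper's body presses on something with over 40 N, if the wrist force passes 120 N, or if a joint passes its speed limit or range.

ROBOT

A 6-joint arm with a two-finger parallel gripper is mounted at the origin on the work surface. World frame = base frame: x ahead of the robot, y to its left, z up, the work surface at z = 0. Lengths are in m, angles in rad, forces in N, time in s.
With the tool pointing down it reaches from about 0.4 to 0.925 m from the base axis. Payload 3.4 kg.
Tool frame: the origin (TCP) lies at the very end of the fingers, on their centre line; the grasp point (between the pads) lies 19 mm behind it; z points along the fingers, y is the line along which they close (so a half turn about z gives the same grasp; the last joint's range is limited). The gripper opens to 85 mm and grips with 20 to 120 N. Pads are 22 mm wide; open, the fingers measure 114 mm over their backs; the gripper's body (76 mm by 85 mm) begins 54 mm behind the grasp point. The pads swing forward as they close: fully open they stand 13 mm farther back than shut.
Start: joints at [1.254, 0.307, 1.506, -0, 1.328, -0.073], TCP at [0.139, 0.558, 0.231] pointing down, gripper open.
Joint ranges: [-3.12, 3.12], [-1.05, 2.28], [0.14, 2.33], [-1.42, 4.57], [0.1, 2.73], [-2.68, 2.68]. Speed limits (rad/s): [2.57, 2.57, 3.14, 3.14, 3.14, 3.14].

INTERFACE

Orientations are given as a 3x3 rotation matrix whose columns are the frame's x, y, z axes.
In Python, from cell import ctrl gives the robot as it stands.
- The arm moves only by the tool arm_command, never from a script. Its argument "steps" is a list that holds one entry, the list of rows, each a list of 5 numbers: the shift along the tool's x, y, z in mm, then the turn about the tool's z in rad, then the finger opening in mm, from 0 to 85.4. In form: [[[tx, ty, tz, roll, grip], ...]]. A call has exactly 5 rows; each row shifts and turns the commanded pose from where the row before left it, along the tool's axes as they then stand; what a row does not reach is not made up. A row lasts 1/8 s, in which the tool goes at most 62.5 mm and 10.7 degrees, less where a joint would pass 70% of its speed; a pose out of reach is approached as far as the arm can. A call with a gripper value outside its range is refused whole. The fingers move at their own pace and stop on an object; the grip force is fixed at half the most. Time passes only in rows, so rows that do not move let the fingers close, or fill a call up. It gives the time, the measured TCP pose, the force, the opening and the grip force at its end, in the units of the state.
- ctrl.state(): the state, without advancing time (a new reading comes with each control period).
- ctrl.snapshot(name): name is "scene" or "top" or "wrist"; returns (picture, depth): 420x560x3 uint8, red, green, blue; 420x560 float32, m along the optical axis (not along the pixel's ray), 0 where there is no reading.
- ctrl.get_calibration(name): a dict with "fx", "fy", "cx", "cy" (pixels), "xyz" and "attitude" of the camera in the world. Camera axes: x right, y down, z forward; pixel columns grow to the right and rows downward; lengths in m; the calibration is good to about 2 mm. The wrist camera is an equidistant fisheye: a pixel r from the principal point sees the ray r / f radians off the axis. A picture is of the moment at which its call begins: read the wrist's pose just before it. get_calibration takes no time and is no camera call; for the wrist camera it gives the pose at the moment of the call.
- ctrl.hand_in(): hands the job in; it is judged then, once.
The state is a dict: "time_s": time; "joint_pos": joint angles; "qd": joint speeds; "tau": joint torques, N m; "ee_pos": TCP position; "tool_rot": TCP orientation; "ft_force": force on the tool from outside, world axes, zero at the start; "torque": the same for the moment, N m; "width": opening from 0.0 (shut) to 1.0 (fully open); "grip_force": force on a finger pad.
Only numpy, scipy, OpenCV 4.12 (cv2) and the standard library are available. Lean on these libraries where they do the work, as an engineer would, in place of code of your own. Each camera call takes 0.05 s, during which the arm holds its last target. There are 200 camera calls.

## Working session

There is one attempt and no reset: what is moved stays moved. The work goes in short steps, Python scripts to look and compute and a tool call to move; the robot and the scene stay as the last step left them, time stands still between calls to the robot, and variables do not carry over. Pictures are saved under pics/ and viewed, at most 10 in all, crops included, and the job is handed in when it is done.

Besides the shell and the picture viewer there is one more tool, called after "Call:" as name(argument=value, ...), one argument or row to a line, values as JSON. arm_command: Moves the arm, as the interface text tells. Its arguments: {"type":"object","properties":{"steps":{"type":"array"}},"required":["steps"]}

```bash
mkdir -p pics; ls; cat > h.py <<'E'
from cell import ctrl
import numpy as np, cv2
def snap(n):
    c=ctrl.get_calibration(n); p,d=ctrl.snapshot(n); return p,d,c
def save(p,n): cv2.imwrite('pics/'+n+'.png',p[:,:,::-1])
E
python3 - <<'E'
from h import *
for n in ("scene","top"):
    p,d,c=snap(n); save(p,n); np.savez(n+'.npz',p=p,d=d,**{k:np.array(v) for k,v in c.items()})
    print(n,c)
print(ctrl.state())
a=[cv2.imread(f'pics/{n}.png') for n in('scene','top')]
E
```

```text
pics
scene {'fx': 434.3735071952023, 'fy': 434.3735071952023, 'cx': 280.5025682943173, 'cy': 215.60555270997966, 'xyz': array([ 1.02991195, -0.25002566,  0.93623054]), 'attitude': array([[ 0.50427121,  0.7128839 , -0.487347  ],
       [ 0.86354306, -0.41499479,  0.28648335],
       [ 0.0019829 , -0.56531042, -0.82487587]])}
top {'fx': 424.29318200392083, 'fy': 424.29318200392083, 'cx': 276.3890616064408, 'cy': 210.7244346877285, 'xyz': array([0.49284008, 0.01995171, 1.13160337]), 'attitude': array([[-0.02858956, -0.99641906,  0.07957199],
       [-0.99919254,  0.03073558,  0.02587653],
       [-0.02822956, -0.07876794, -0.9964932 ]])}
{'time_s': 0.1, 'joint_pos': array([ 1.25347865e+00,  3.07485364e-01,  1.50751864e+00, -1.42949308e-05,
        1.32844191e+00, -7.35311813e-02]), 'qd': array([-1.04851350e-03, -2.12472908e-03, -4.87937010e-03,  9.00135701e-06,
        1.03403825e-03,  1.28757659e-04]), 'tau': array([-1.85436031e-03, -4.58530140e+01, -2.52607083e+01, -2.39974488e-04,
        5.60079861e-03,  1.75108855e-06]), 'ee_pos': array([0.13864245, 0.55738761, 0.23048962]), 'tool_rot': array([[-9.70431750e-01,  2.41375019e-01, -5.65067740e-04],
       [ 2.41375650e-01,  9.70430152e-01, -1.76506510e-03],
       [ 1.22316151e-04, -1.84926880e-03, -9.99998283e-01]]), 'ft_force': array([-0.54302948, -0.01477508, -0.3236739 ]), 'torque': array([-0.02516978, -0.0084997 , -0.02959275]), 'grip_force': 0.0, 'width': 1.000875594264715}
```

View pics/scene.png

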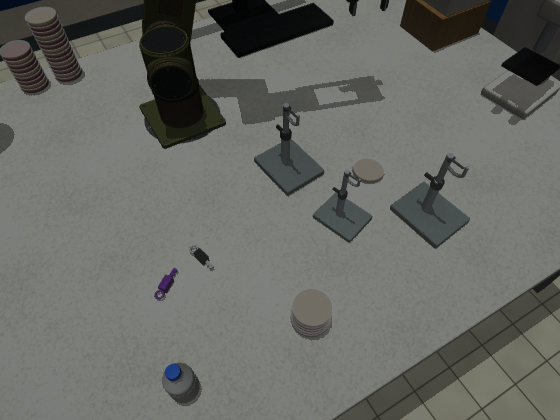

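View pics/top.png

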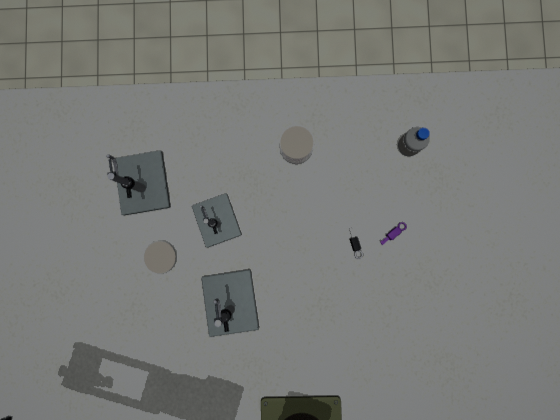

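The smallest stand is the middle one: scene (342,205), top (216,220). The black key is at scene (202,257), top (356,243), with its eye at top (358,253). The purple key at top (393,233) is the look-alike.

```bash
cat >> h.py <<'E'
def cloud(d,c):
    v,u=np.indices(d.shape); R=np.array(c['attitude'])
    q=np.stack([(u-c['cx'])/c['fx']*d,(v-c['cy'])/c['fy']*d,d],-1)
    return q@R.T+np.array(c['xyz'])
def ray(u,v,c,z):
    r=np.array(c['attitude'])@np.array([(u-c['cx'])/c['fx'],(v-c['cy'])/c['fy'],1]); o=np.array(c['xyz'])
    return o+r*(z-o[2])/r[2]
E
python3 - <<'E'
from h import *
big=[]
for n,(k0,k1,k2,k3),(s0,s1,s2,s3) in (("scene",(180,235,225,275),(305,160,380,245)),("top",(338,222,372,264),(185,185,248,252))):
    f=np.load(n+'.npz'); c={k:f[k] for k in('fx','fy','cx','cy','xyz','attitude')}; p=f['p']; P=cloud(f['d'],c)
    g=p.max(2).astype(int)
    sub=g[k1:k3,k0:k2]; m=(sub<60).astype(np.uint8)
    nl,l,st,ce=cv2.connectedComponentsWithStats(m); i=1+st[1:,4].argmax()
    pts=np.argwhere(l==i)[:,::-1]+[k0,k1]
    ctr=pts.mean(0); W=np.array([ray(u,v,c,.016) for u,v in pts]); e=np.linalg.svd(W[:,:2]-W[:,:2].mean(0))[2][0]
    print(n,'key',ctr,W.mean(0),np.degrees(np.arctan2(e[1],e[0])),len(pts))
    Z=P[s1:s3,s0:s2]; h=Z[...,2]
    pl=(abs(h-.014)<.005); pl=cv2.morphologyEx(pl.astype(np.uint8),cv2.MORPH_OPEN,np.ones((3,3)))
    nl,l,st,ce=cv2.connectedComponentsWithStats(pl); i=1+st[1:,4].argmax()
    pp=Z[l==i][:,:2]; r=cv2.minAreaRect((pp*1000).astype(np.float32)); print('base',r)
    for lo,hi in((.03,.06),(.06,.09),(.09,.12),(.12,.15),(.15,.17),(.17,.21)):
        s=Z[(h>lo)&(h<hi)]; print(lo,len(s),s.mean(0).round(4) if len(s) else '',s.max(0).round(4) if len(s) else '')
    top=Z[h>.15]; print(top.round(3)[:40].tolist())
    print('plates/bottle heights', h.max())
    k=p[k1:k3,k0:k2]; s=p[s1:s3,s0:s2]
    big+=[cv2.resize(k,(390,300),interpolation=2),cv2.resize(s,(390,300),interpolation=2)]
save(np.vstack([np.hstack(big[:2]),np.hstack(big[2:])]),'zoom')
E
```

```text
scene key [200.72727273 256.11188811] [ 0.49164221 -0.15653549  0.016     ] 6.720307219909086 143
base ((563.7772216796875, 208.11834716796875), (120.16226959228516, 102.28823852539062), 18.02889633178711)
0.03 53 [0.5565 0.2007 0.0457] [0.5613 0.2124 0.0597]
0.06 44 [0.5574 0.2004 0.0748] [0.5632 0.2106 0.0887]
0.09 98 [0.5507 0.2004 0.1004] [0.5638 0.2147 0.12  ]
0.12 43 [0.5564 0.2031 0.1355] [0.5772 0.2154 0.1498]
0.15 65 [0.5666 0.2071 0.1574] [0.5877 0.2178 0.1689]
0.17 63 [0.5642 0.2078 0.1754] [0.5879 0.2186 0.1797]
[[1.03, -0.25, 0.936], [1.03, -0.25, 0.936], [1.03, -0.25, 0.936], [1.03, -0.25, 0.936], [1.03, -0.25, 0.936], [0.548, 0.203, 0.18], [0.547, 0.207, 0.176], [0.549, 0.208, 0.178], [0.551, 0.21, 0.178], [0.549, 0.2, 0.179], [0.548, 0.204, 0.176], [0.549, 0.205, 0.176], [0.551, 0.207, 0.176], [0.553, 0.208, 0.178], [0.55, 0.214, 0.172], [0.551, 0.199, 0.178], [0.552, 0.2, 0.179], [0.552, 0.203, 0.177], [0.553, 0.206, 0.176], [0.555, 0.207, 0.178], [0.557, 0.208, 0.179], [0.556, 0.212, 0.176], [1.03, -0.25, 0.936], [0.55, 0.2, 0.173], [0.553, 0.201, 0.175], [0.555, 0.
[... 1137 characters left out ...]
, [0.493, 0.02, 1.132], [0.583, 0.218, 0.178], [0.583, 0.215, 0.178], [0.584, 0.215, 0.168], [0.584, 0.214, 0.161], [0.581, 0.215, 0.168], [0.582, 0.215, 0.157], [0.583, 0.214, 0.153], [0.579, 0.217, 0.17], [0.578, 0.214, 0.174], [0.58, 0.215, 0.156], [0.58, 0.214, 0.151], [0.576, 0.214, 0.174], [0.576, 0.212, 0.173], [0.578, 0.214, 0.152], [0.574, 0.214, 0.173], [0.574, 0.212, 0.173], [0.576, 0.214, 0.151], [0.576, 0.212, 0.151], [0.572, 0.213, 0.17], [0.569, 0.212, 0.172], [0.569, 0.21, 0.171], [0.567, 0.213, 0.171], [0.567, 0.21, 0.173], [0.568, 0.209, 0.153], [0.493, 0.02, 1.132], [0.565, 0.21, 0.173], [0.566, 0.212, 0.153], [0.566, 0.209, 0.156]]
plates/bottle heights 1.1316033667999528
```

View pics/zoom.png

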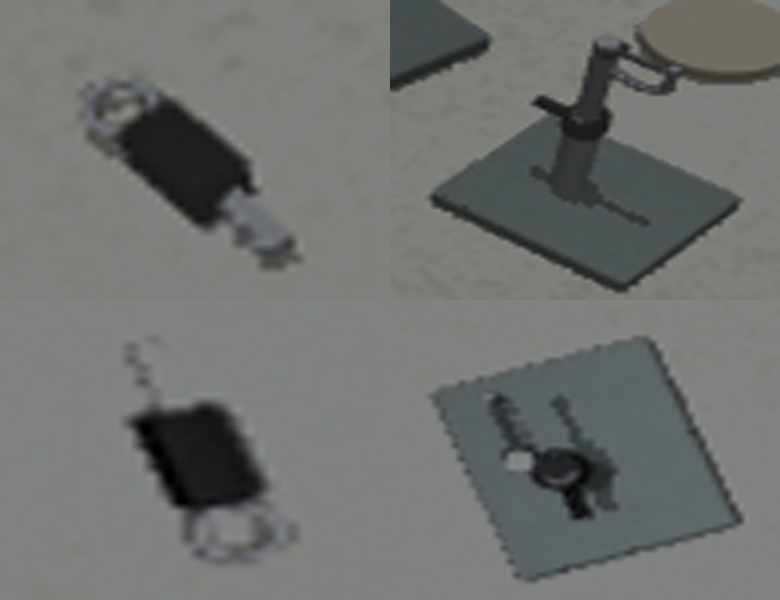

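Call:
arm_command(
  steps=[
    [[0,0,-50,-0.144,85],[0,0,-50,-0.144,85],[0,0,-50,-0.144,85],[0,0,-50,-0.144,85],[-22.2,-55,0,0,85]],
  ],
)

```text
time_s: 0.72
ee_pos: [0.1774, 0.5168, 0.4353]
tool_rot: [[-0.943, -0.332, 0.003], [-0.332, 0.943, 0.009], [-0.006, 0.007, -1.0]]
ft_force: [1.2, -0.7, -0.4]
width: 0.998
grip_force: 0.0
```

Call:
arm_command(
  steps=[
    [[-22.2,-55,0,0,85],[-22.2,-55,0,0,85],[-22.2,-55,0,0,85],[-22.2,-55,0,0,85],[-22.2,-55,0,0,85]],
  ],
)

```text
time_s: 1.35
ee_pos: [0.3731, 0.2878, 0.431]
tool_rot: [[-0.945, -0.326, -0.0], [-0.326, 0.945, -0.0], [0.0, -0.0, -1.0]]
ft_force: [0.8, -0.8, -0.0]
width: 0.992
grip_force: 0.0
```

Call:
arm_command(
  steps=[
    [[-22.2,-55,0,0,85],[-22.2,-55,0,0,85],[13,-58,0,0,85],[13,-58,0,0,85],[13,-58,0,0,85]],
  ],
)

```text
time_s: 1.98
ee_pos: [0.4699, 0.0209, 0.4308]
tool_rot: [[-0.945, -0.326, -0.001], [-0.326, 0.945, 0.0], [0.001, 0.0, -1.0]]
ft_force: [0.9, -0.0, 0.9]
width: 0.998
grip_force: 0.0
```

Call:
arm_command(
  steps=[
    [[13,-58,40,0,85],[13,-58,50,0,85],[13,-58,50,0,85],[0,0,50,0,85],[0,0,40,0,85]],
  ],
)

```text
time_s: 2.6
ee_pos: [0.4854, -0.1245, 0.2235]
tool_rot: [[-0.946, -0.324, -0.002], [-0.324, 0.946, 0.001], [0.002, 0.002, -1.0]]
ft_force: [0.5, 0.3, 0.8]
width: 0.996
grip_force: 0.0
```

```bash
cat >> h.py <<'E'
def fray(u,v,c,z):
    a=np.array([(u-c['cx'])/c['fx'],(v-c['cy'])/c['fy']]); t=np.hypot(*a)
    q=np.array([*(a/max(t,1e-9)*np.sin(t)),np.cos(t)]); r=np.array(c['attitude'])@q; o=np.array(c['xyz'])
    return o+r*(z-o[2])/r[2]
def fproj(P,c):
    q=np.array(c['attitude']).T@(np.array(P)-np.array(c['xyz'])); t=np.arctan2(np.hypot(q[0],q[1]),q[2]); n=q[:2]/max(np.hypot(q[0],q[1]),1e-9)
    return c['cx']+c['fx']*t*n[0],c['cy']+c['fy']*t*n[1]
E
python3 - <<'E'
from h import *
p,d,c=snap('wrist'); save(p,'w1'); np.savez('w1.npz',p=p,d=d,**{k:np.array(v) for k,v in c.items()})
print(c, ctrl.state()['ee_pos'],ctrl.state()['joint_pos'], fproj([.4905,-.155,.02],c))
E
```

```text
{'fx': 325.19226210127806, 'fy': 325.19226210127806, 'cx': 282.13126267625944, 'cy': 213.23807252982976, 'xyz': array([ 0.40767018, -0.15267363,  0.36587111]), 'attitude': array([[-0.32575017,  0.89497255,  0.304813  ],
       [ 0.94545405,  0.30772091,  0.10688537],
       [ 0.00186214,  0.32300461, -0.94639556]])} [ 0.48199512 -0.12297481  0.21865443] [-3.34774518e-01  2.15884526e-01  1.67258954e+00  4.15337184e-05
  1.26521910e+00 -2.23634319e+00] (np.float64(254.77539512650142), np.float64(178.1061156782548))
```

View pics/w1.png

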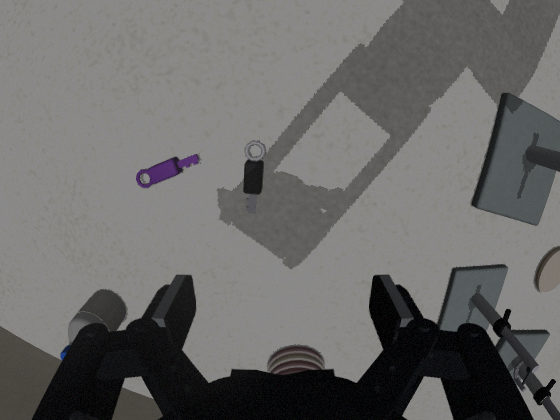

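Wrist view: black key's grip at (254,177), its eye at (255,150), the blade towards (251,205). It matches the projected estimate.

```bash
cat > key.py <<'E'
from h import *
import sys
def key(p,c,u0,v0,R=40):
    g=p.max(2).astype(int); a,b=max(0,int(v0-R)),max(0,int(u0-R)); m=(g[a:int(v0+R),b:int(u0+R)]<45).astype(np.uint8)
    n,l,st,ce=cv2.connectedComponentsWithStats(m); i=1+st[1:,4].argmax(); pts=np.argwhere(l==i)[:,::-1]+[b,a]
    W=np.array([fray(u,v,c,.020)[:2] for u,v in pts]); r=cv2.minAreaRect((W*1000).astype(np.float32))
    return pts.mean(0),W.mean(0),r
E
python3 - <<'E'
from key import *
f=np.load('w1.npz'); c={k:f[k] for k in('fx','fy','cx','cy','xyz','attitude')}
print(key(f['p'],c,254,177))
e=fray(255,150,c,.011);print('eye',e)
s=ctrl.state(); print(s['ee_pos'],s['tool_rot'][:,0])
E
```

```text
(array([252.96366782, 176.81314879]), array([ 0.48982218, -0.15732154]), ((489.5779724121094, -157.3686065673828), (37.1738166809082, 19.698495864868164), 17.22715950012207))
eye [ 0.46236593 -0.16459634  0.011     ]
[ 0.48199512 -0.12297481  0.21865443] [-0.94574174 -0.32478061  0.00949341]
```

Call:
arm_command(
  steps=[
    [[0,0,0,0.031,85],[0,0,0,0,85],[0,0,0,0,85],[0,0,0,0,85],[0,0,0,0,85]],
  ],
)

```text
time_s: 3.28
ee_pos: [0.4868, -0.1238, 0.2266]
tool_rot: [[-0.955, -0.297, 0.001], [-0.297, 0.955, -0.0], [-0.001, -0.001, -1.0]]
ft_force: [-0.8, -0.3, 0.1]
width: 0.996
grip_force: 0.0
```

Call:
arm_command(
  steps=[
    [[3.6,-16.5,30,0,85],[3.6,-16.5,40,0,85],[0,0,40,0,85],[0,0,37,0,85],[0,0,0,0,85]],
  ],
)

```text
time_s: 3.9
ee_pos: [0.4871, -0.1566, 0.0767]
tool_rot: [[-0.955, -0.297, -0.006], [-0.297, 0.955, 0.003], [0.005, 0.004, -1.0]]
ft_force: [0.5, 0.8, 0.1]
width: 0.993
grip_force: 0.0
```

```bash
python3 - <<'E'
from key import *
p,d,c=snap('wrist'); save(p,'w2'); u,v=fproj([.4897,-.1574,.02],c); print(u,v)
s=ctrl.state(); print(s['ee_pos'],s['tool_rot'][:,0])
print(key(p,c,u,v,55))
E
```

```text
280.9945785549799 237.5888400995747
[ 0.48870625 -0.15718503  0.07835406] [-0.95497281 -0.29668519  0.00219536]
(array([280.2325887 , 235.52299606]), array([ 0.48863842, -0.15826719]), ((488.4722595214844, -158.18539428710938), (39.62346649169922, 19.14463996887207), 16.26715660095215))
```

View pics/w2.png

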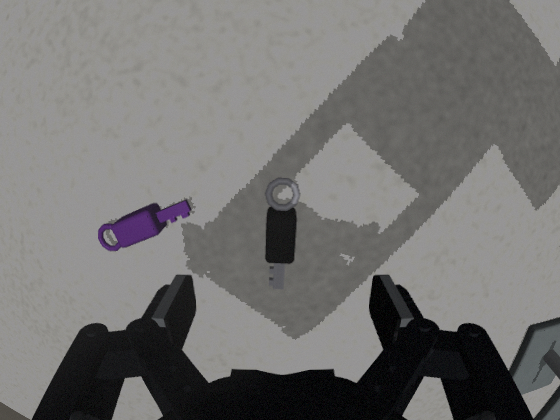

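Key is centred under the gripper (grip (280,235), eye (282,193)). The purple key is clear if I narrow the fingers.

Call:
arm_command(
  steps=[
    [[0,-1,20,0,55],[0,0,0,0,55],[0,0,25,0,55],[0,0,20,0,55],[0,0,7,0,55]],
  ],
)

```text
time_s: 4.58
ee_pos: [0.4904, -0.1586, 0.0077]
tool_rot: [[-0.955, -0.297, 0.001], [-0.297, 0.955, -0.0], [-0.001, -0.001, -1.0]]
ft_force: [0.1, 0.5, 0.4]
width: 0.644
grip_force: 0.0
```

Call:
arm_command(
  steps=[
    [[0,0,0,0,55],[0,0,0,0,30],[0,0,0,0,10],[0,0,0,0,5],[0,0,0,0,5]],
  ],
)

```text
time_s: 5.2
ee_pos: [0.4904, -0.1587, 0.008]
tool_rot: [[-0.955, -0.297, 0.002], [-0.297, 0.955, -0.001], [-0.001, -0.001, -1.0]]
ft_force: [-1.0, 0.2, 4.8]
width: 0.216
grip_force: 59.1
```

Call:
arm_command(
  steps=[
    [[0,0,-20,0,5],[0,0,-40,0,5],[0,0,-60,0,5],[0,0,-60,0,5],[0,0,-62,0,5]],
  ],
)

```text
time_s: 5.82
ee_pos: [0.4891, -0.1582, 0.2511]
tool_rot: [[-0.955, -0.297, 0.0], [-0.297, 0.955, -0.0], [-0.0, -0.0, -1.0]]
ft_force: [0.0, 0.5, -0.2]
width: 0.216
grip_force: 58.8
```

```bash
python3 - <<'E'
from key import *
p,d,c=snap('wrist'); save(p,'w3'); np.savez('w3.npz',p=p,d=d,**{k:np.array(v) for k,v in c.items()})
s=ctrl.state(); print(s)
E
```

```text
{'time_s': 5.875, 'joint_pos': array([-3.94784669e-01,  1.98292460e-01,  1.58551218e+00, -4.29915385e-05,
        1.34219816e+00, -2.26693151e+00]), 'qd': array([ 4.51543769e-04,  2.35007175e-02,  2.88486764e-02,  5.65401086e-04,
       -2.26722875e-01,  6.56003710e-05]), 'tau': array([-3.69660538e-01, -2.20145005e+01, -1.28361386e+01, -4.32696159e-02,
        8.99514277e-01,  2.20672046e-04]), 'ee_pos': array([ 0.49368174, -0.15999728,  0.2600748 ]), 'tool_rot': array([[-0.95484794, -0.29674704,  0.01437398],
       [-0.29685513,  0.95490346, -0.00603441],
       [-0.01193507, -0.01002894, -0.99987848]]), 'ft_force': array([ 2.41061415, -0.03341071,  4.2467682 ]), 'torque': array([-0.03023519, -0.13035261,  0.0483868 ]), 'grip_force': 58.789873123168945, 'width': 0.21712666724156815}
```

View pics/w3.png

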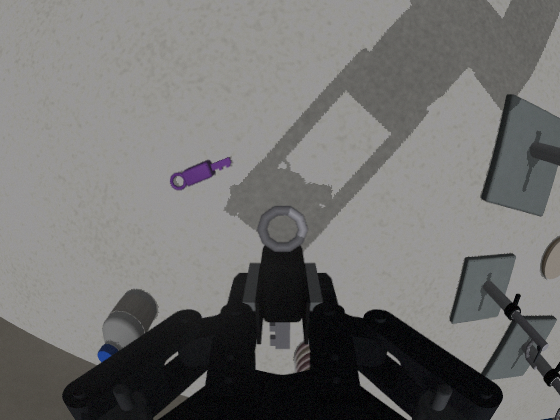

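The key is held square, with its eye at (282,228) and the blade visible between the fingers at (280,335).

```bash
cat >> h.py <<'E'
def fpts(us,vs,d,c):
    a=np.stack([(us-c['cx'])/c['fx'],(vs-c['cy'])/c['fy']],-1); t=np.linalg.norm(a,axis=-1,keepdims=True)
    q=np.concatenate([a/t*np.tan(t),np.ones_like(t)],-1)*d[:,None]
    return q  # camera frame
E
python3 - <<'E'
from h import *
f=np.load('w3.npz'); c={k:f[k] for k in('fx','fy','cx','cy','xyz','attitude')}; d=f['d']
v,u=np.mgrid[195:262,250:316]; m=(d[195:262,250:316]>0)&(d[195:262,250:316]<.25)
q=fpts(u[m],v[m],d[195:262,250:316][m],c)
s=ctrl.state(); Rc=c['attitude']; 
# tool rot during calib unknown exactly: camera->tool fixed; estimate with settled state now
c2=ctrl.get_calibration('wrist'); T=s['tool_rot']; Rct=T.T@c2['attitude']; o=T.T@(c2['xyz']-s['ee_pos'])
print('cam in tool',Rct.round(4).tolist(),o.round(4))
w=q@Rct.T+o
ring=w[(w[:,0]>.0185)]; print(len(ring),ring.min(0),ring.max(0))
for lo in np.arange(.016,.044,.003):
    r=w[(w[:,0]>lo)&(w[:,0]<lo+.003)]; print(round(lo,3),len(r),r.mean(0).round(4) if len(r) else '',r[:,1].min().round(4) if len(r) else '',r[:,1].max().round(4) if len(r) else '')
np.savez('cam.npz',R=Rct,o=o)
E
```

```text
cam in tool [[0.0016, -0.9458, -0.3248], [1.0, 0.0014, 0.0008], [-0.0003, -0.3248, 0.9458]] [ 0.0829 -0.0012 -0.1422]
1123 [ 0.01850627 -0.01267454 -0.00670177] [ 0.03896901  0.01037267 -0.00168247]
0.016 387 [ 0.0168 -0.0008 -0.0071] -0.0097 0.0077
0.019 223 [ 0.0204 -0.001  -0.0043] -0.0105 0.0086
0.022 132 [ 0.0234 -0.0009 -0.0043] -0.0118 0.01
0.025 128 [ 0.0265 -0.0012 -0.0044] -0.0127 0.0104
0.028 128 [ 0.0296 -0.0005 -0.0044] -0.0122 0.0103
0.031 138 [ 0.0326 -0.0014 -0.0044] -0.0112 0.0094
0.034 235 [ 0.0355 -0.0009 -0.0044] -0.0102 0.0083
0.037 103 [ 0.0379 -0.001  -0.0039] -0.0061 0.0047
0.04 0   
0.043 0
```

Call:
arm_command(
  steps=[
    [[-34,41.2,0,-0.008,5],[-34,41.2,0,-0.008,5],[-34,41.2,0,0,5],[-34,41.2,0,0,5],[-34,41.2,0,0,5]],
  ],
)

```text
time_s: 6.5
ee_pos: [0.5884, 0.0914, 0.2489]
tool_rot: [[-0.95, -0.312, 0.0], [-0.312, 0.95, -0.0], [-0.0, -0.0, -1.0]]
ft_force: [-0.2, -0.8, -1.3]
width: 0.216
grip_force: 58.8
```

Call:
arm_command(
  steps=[
    [[-34,41.2,0,0,5],[-34,41.2,0,0,5],[-34,41.2,0,0,5],[0,0,0,0,5],[0,0,0,0,5]],
  ],
)

```text
time_s: 7.12
ee_pos: [0.6459, 0.2388, 0.2482]
tool_rot: [[-0.95, -0.313, -0.001], [-0.313, 0.95, -0.001], [0.002, -0.001, -1.0]]
ft_force: [-0.6, -0.2, -1.1]
width: 0.218
grip_force: 58.9
```

```bash
python3 - <<'E'
from h import *
p,d,c=snap('wrist'); save(p,'w4'); np.savez('w4.npz',p=p,d=d,**{k:np.array(v) for k,v in c.items()})
s=ctrl.state(); print(s['ee_pos'],s['tool_rot'],s['ft_force'],s['torque'])
E
```

```text
[0.64582793 0.23812134 0.24856015] [[-9.50202633e-01 -3.11630369e-01 -1.21238329e-03]
 [-3.11629191e-01  9.50203193e-01 -1.06718724e-03]
 [ 1.48457843e-03 -6.36230103e-04 -9.99998696e-01]] [ 0.09927968 -1.0807665  -0.78354529] [-0.00815413  0.00687915 -0.07065578]
```

View pics/w4.png

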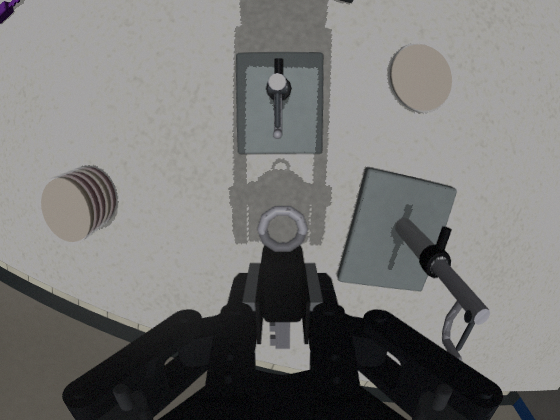

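The hook is dead ahead: post top at (277,82), nose at (277,133). The eye is at (282,228) and nearly in line.

```bash
cat > hook.py <<'E'
from h import *
def hook(f):
    c={k:f[k] for k in('fx','fy','cx','cy','xyz','attitude')}; d=f['d']; C=np.load('cam.npz')
    v,u=np.indices(d.shape); m=(d>0); W=np.full(d.shape+(3,),np.nan); W[m]=fpts(u[m],v[m],d[m],c)@C['R'].T+C['o']; return W
E
python3 - <<'E'
from hook import *
W=hook(np.load('w4.npz'))
R=W[60:150,250:305].reshape(-1,3)
h=R[(R[:,2]<.12)&np.isfinite(R[:,0])]; print(len(h))
print('post top',np.median(h[(h[:,2]<np.nanmin(h[:,2])+.006)],0), h[:,2].min())
for lo in np.arange(.04,.16,.004):
    r=h[(h[:,0]>lo)&(h[:,0]<lo+.004)]
    if len(r): print(round(lo,3),len(r),r.mean(0).round(4),'zmin',r[:,2].min().round(4),'y',r[:,1].min().round(4),r[:,1].max().round(4))
E=W[195:262,250:316].reshape(-1,3);E=E[(E[:,0]>.0185)&(E[:,2]<.02)];print('eye',E.min(0),E.max(0),np.median(E,0))
E
```

```text
706
post top [ 0.09657936 -0.00450256  0.07258582] 0.06947611002060933
0.06 28 [ 0.0628 -0.0043  0.0714] zmin 0.0701 y -0.0071 -0.0019
0.064 70 [ 0.0658 -0.0042  0.0808] zmin 0.0695 y -0.0071 -0.0012
0.068 47 [ 0.0702 -0.0041  0.0823] zmin 0.0755 y -0.0071 -0.0012
0.072 48 [ 0.0742 -0.0043  0.0822] zmin 0.0749 y -0.0071 -0.002
0.076 46 [ 0.0783 -0.0043  0.0818] zmin 0.0753 y -0.0071 -0.002
0.08 39 [ 0.082  -0.0044  0.0818] zmin 0.0755 y -0.0071 -0.002
0.084 48 [ 0.0858 -0.0043  0.0817] zmin 0.0752 y -0.0071 -0.002
0.088 59 [ 0.0901 -0.0044  0.0783] zmin 0.0741 y -0.0105 0.0007
0.092 122 [ 0.094  -0.0049  0.0739] zmin 0.0711 y -0.0105 0.0007
0.096 108 [ 0.0982 -0.0048  0.0725] zmin 0.0702 y -0.0104 0.0007
0.1 85 [ 0.102  -0.0047  0.0724] zmin 0.0704 y -0.0097 0.0
0.104 6 [ 0.1044 -0.005   0.0727] zmin 0.0718 y -0.0078 -0.0032
eye [ 0.018564   -0.01262794 -0.00647727] [ 0.03876845  0.01040613 -0.0005343 ] [ 0.0291294  -0.00114904 -0.00432715]
```

Call:
arm_command(
  steps=[
    [[17,-1.6,0,0,5],[16,-1.5,0,0,5],[0,0,25,0,5],[0,0,20,0,5],[0,0,13,0,5]],
  ],
)

```text
time_s: 7.8
ee_pos: [0.6153, 0.224, 0.1904]
tool_rot: [[-0.951, -0.31, -0.001], [-0.31, 0.951, -0.001], [0.001, -0.0, -1.0]]
ft_force: [-0.6, 0.4, -0.7]
width: 0.213
grip_force: 58.9
```

Call:
arm_command(
  steps=[
    [[0,0,0,0,5],[0,0,0,0,5],[0,0,0,0,5],[0,0,0,0,5],[0,0,0,0,5]],
  ],
)

```text
time_s: 8.43
ee_pos: [0.6163, 0.226, 0.1913]
tool_rot: [[-0.95, -0.312, 0.001], [-0.312, 0.95, 0.0], [-0.001, -0.0, -1.0]]
ft_force: [0.3, 0.3, -0.3]
width: 0.213
grip_force: 58.9
```

```bash
python3 - <<'E'
from hook import *
p,d,c=snap('wrist'); save(p[140:300,180:390].repeat(3,0).repeat(3,1),'w5'); np.savez('w5.npz',p=p,d=d,**{k:np.array(v) for k,v in c.items()})
s=ctrl.state(); print(s['ee_pos'],s['tool_rot'][:,2],s['ft_force'])
W=hook(np.load('w5.npz')); R=W[140:262,250:316].reshape(-1,3); R=R[np.isfinite(R[:,0])]
e=R[(R[:,2]<.0)&(R[:,0]>.018)]; print('eye',e.min(0),e.max(0))
h=R[(R[:,2]>.004)&(R[:,2]<.06)]
for lo in np.arange(.016,.08,.002):
    r=h[(h[:,0]>lo)&(h[:,0]<lo+.002)]
    if len(r): print(round(lo,3),len(r),r.mean(0).round(4),'zmin',r[:,2].min().round(4),'y',r[:,1].min().round(4),r[:,1].max().round(4))
E
```

```text
[0.61622844 0.22598889 0.19114043] [ 3.11594622e-04  8.32789547e-05 -9.99999948e-01] [ 1.04390505 -0.91376372  0.09858032]
eye [ 0.01802747 -0.01272548 -0.00628219] [ 0.03876633  0.01038502 -0.00099046]
0.03 1 [0.032  0.0015 0.0265] zmin 0.0265 y 0.0015 0.0015
0.032 49 [ 0.0335 -0.0015  0.0211] zmin 0.0137 y -0.0044 0.0015
0.034 71 [ 0.0346 -0.0014  0.0224] zmin 0.0137 y -0.0041 0.0011
0.036 25 [ 0.0372 -0.0013  0.0268] zmin 0.019 y -0.0041 0.0011
0.038 39 [ 0.039  -0.0016  0.0234] zmin 0.0178 y -0.0041 0.0011
0.04 36 [ 0.041  -0.0015  0.0238] zmin 0.018 y -0.0041 0.0011
0.042 39 [ 0.043  -0.0014  0.0235] zmin 0.0182 y -0.0041 0.0011
0.044 38 [ 0.045  -0.0015  0.0245] zmin 0.0185 y -0.0041 0.0011
0.046 37 [ 0.047  -0.0014  0.0234] zmin 0.0182 y -0.0041 0.0011
0.048 38 [ 0.0491 -0.0014  0.0238] zmin 0.0182 y -0.0041 0.0011
0.05 34 [ 0.051  -0.0015  0.0244] zmin 0.0182 y -0.0041 0.0011
0.052 38 [ 0.053  -0.0015  0.023 ] zmin 0.0182 y -0.004 0.0011
0.054 37 [ 0.055  -0.0015  0.0229] zmin 0.0183 y -0.004 0.0011
0.056 34 [ 0.0569 -0.0014  0.021 ] zmin 0.0179 y -0.004 0.0011
0.058 47 [ 0.0592 -0.0017  0.0195] zmin 0.0176 y -0.0076 0.0038
0.06 75 [ 0.0611 -0.0021  0.0172] zmin 0.014 y -0.0077 0.0037
0.062 94 [ 0.063  -0.0019  0.0157] zmin 0.0134 y -0.0076 0.0037
0.064 96 [ 0.065  -0.002   0.0156] zmin 0.0137 y -0.0076 0.0037
0.066 23 [ 0.0662 -0.0017  0.0152] zmin 0.0139 y -0.007 0.0036
```

View pics/w5.png

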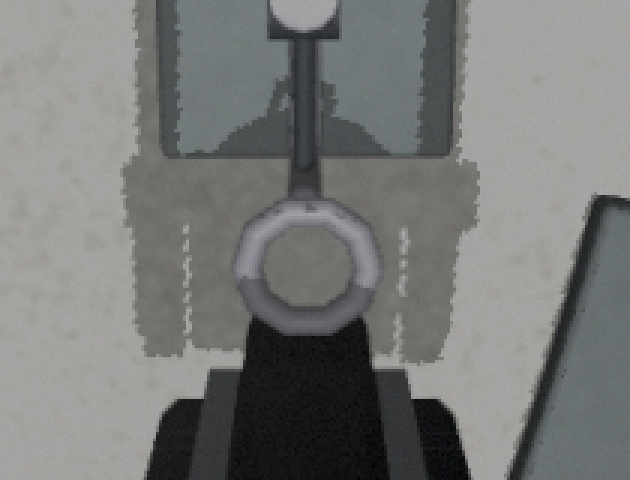

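The picture shows the eye at (305,265) in the crop, with the hook's axis running up at column 303. The nose is hidden behind the far wire, and the gate runs to the post top at (305,10). So the eye is aligned sideways, and I descend with a 0.5 mm shift.

Call:
arm_command(
  steps=[
    [[0.5,-0.2,4,0,5],[0,0,4,0,5],[0,0,4,0,5],[0,0,3,0,5],[0,0,0,0,5]],
  ],
)

```text
time_s: 9.1
ee_pos: [0.6155, 0.2254, 0.1755]
tool_rot: [[-0.95, -0.312, -0.001], [-0.312, 0.95, -0.0], [0.001, 0.0, -1.0]]
ft_force: [0.0, -0.3, -0.5]
width: 0.214
grip_force: 58.9
```

```bash
cat > chk.py <<'E'
import sys
from hook import *
s=ctrl.state(); print(s['ee_pos'],s['ft_force'],s['torque'])
p,d,c=snap('wrist'); n=sys.argv[1]; save(p[140:300,180:390].repeat(3,0).repeat(3,1),n); np.savez(n+'.npz',p=p,d=d,**{k:np.array(v) for k,v in c.items()})
W=hook(np.load(n+'.npz')); R=W[100:262,250:316].reshape(-1,3); R=R[np.isfinite(R[:,0])]
e=R[(R[:,2]<.001)&(R[:,0]>.018)&(R[:,0]<.042)]; print('eye',e.min(0),e.max(0))
for lo in np.arange(.018,.04,.003):
    r=e[(e[:,0]>lo)&(e[:,0]<lo+.003)]
    if len(r): print(round(lo,3),r[:,2].mean().round(4),end=' ')
h=R[(R[:,2]<.06)&(abs(R[:,1]+.0015)<.0035)]
for lo in np.arange(.022,.076,.003):
    r=h[(h[:,0]>lo)&(h[:,0]<lo+.003)]
    if len(r): print(round(lo,3),len(r),r.mean(0).round(4),'zmin',r[:,2].min().round(4))
E
python3 chk.py w6
```

```text
[0.61551878 0.22541506 0.17545187] [ 0.04729244 -0.31296158 -0.52010634] [0.00389106 0.02553208 0.03650756]
eye [ 0.01801616 -0.01272421 -0.00666586] [0.03874456 0.01044327 0.00088107]
0.018 -0.0043 0.021 -0.0041 0.024 -0.0043 0.027 -0.0039 0.03 -0.0033 0.033 -0.0042 0.036 -0.004 0.028 47 [ 0.03   -0.0011 -0.0016] zmin -0.0032
0.031 79 [ 0.0323 -0.0012  0.0018] zmin -0.0047
0.034 107 [ 0.0358 -0.0015 -0.0003] zmin -0.0057
0.037 141 [ 0.0382 -0.0013  0.0012] zmin -0.006
0.04 67 [ 0.0415 -0.0011  0.0081] zmin 0.0022
0.043 68 [ 0.0445 -0.0012  0.0077] zmin 0.0025
0.046 65 [ 0.0475 -0.0012  0.0074] zmin 0.0023
0.049 69 [ 0.0505 -0.0012  0.0071] zmin 0.0023
0.052 67 [ 0.0535 -0.0011  0.0078] zmin 0.0022
0.055 60 [ 0.0565 -0.0013  0.0039] zmin 0.0025
0.058 74 [ 0.0595 -0.0014  0.0024] zmin -0.0014
0.061 110 [ 0.0625 -0.0015 -0.0002] zmin -0.002
0.064 103 [ 0.0655 -0.0014 -0.0005] zmin -0.0022
0.067 106 [ 0.0685 -0.0014 -0.0004] zmin -0.002
0.07 156 [ 0.0712 -0.0014  0.0161] zmin -0.0017
```

View pics/w6.png

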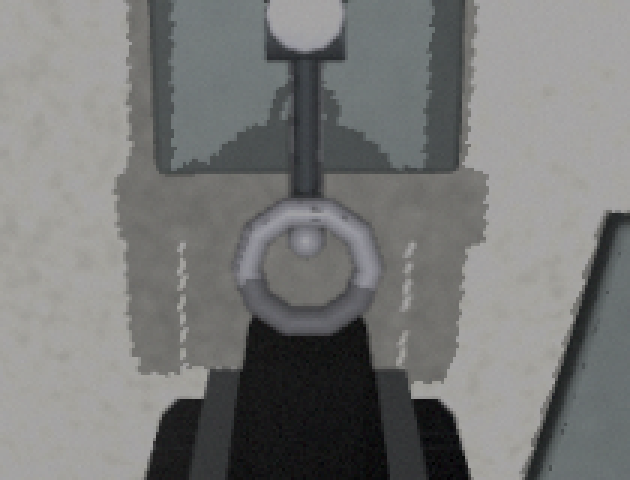

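The nose (305,240) stands inside the eye's hole, close to the far wire, with no contact force yet. I now press in small steps.

Call:
arm_command(
  steps=[
    [[0,0,2,0,5],[0,0,2,0,5],[0,0,2,0,5],[0,0,1,0,5],[0,0,1,0,5]],
  ],
)

```text
time_s: 9.78
ee_pos: [0.6158, 0.2255, 0.1683]
tool_rot: [[-0.95, -0.312, 0.0], [-0.312, 0.95, 0.0], [-0.0, -0.0, -1.0]]
ft_force: [-0.3, -0.5, 2.3]
width: 0.213
grip_force: 59.2
```

Call:
arm_command(
  steps=[
    [[0,0,1,0,5],[0,0,1,0,5],[0,0,1,0,5],[0,0,1,0,5],[0,0,0,0,5]],
  ],
)

```text
time_s: 10.4
ee_pos: [0.6159, 0.2256, 0.1639]
tool_rot: [[-0.95, -0.312, 0.0], [-0.312, 0.95, 0.0], [-0.0, 0.0, -1.0]]
ft_force: [0.2, 0.5, 2.8]
width: 0.217
grip_force: 59.3
```

Call:
arm_command(
  steps=[
    [[0,0,1,0,5],[0,0,1,0,5],[0,0,1,0,5],[0,0,0,0,5],[0,0,0,0,5]],
  ],
)

```text
time_s: 11.02
ee_pos: [0.616, 0.2256, 0.1609]
tool_rot: [[-0.95, -0.312, 0.0], [-0.312, 0.95, 0.0], [-0.0, -0.0, -1.0]]
ft_force: [0.7, 0.4, 3.0]
width: 0.22
grip_force: 59.3
```

```bash
python3 chk.py w7
```

```text
[0.61599935 0.22555302 0.16086947] [0.74830335 0.40020184 2.95735098] [-0.01719742  0.01065789  0.01310137]
eye [ 0.01801304 -0.01269205 -0.01801834] [0.04196797 0.01037059 0.00092454]
0.018 -0.0044 0.021 -0.0043 0.024 -0.0044 0.027 -0.0053 0.03 -0.009 0.033 -0.0072 0.036 -0.0041 0.039 -0.0029 0.028 36 [ 0.0302 -0.0013 -0.0163] zmin -0.0175
0.031 157 [ 0.0328 -0.0013 -0.0128] zmin -0.018
0.034 173 [ 0.0352 -0.0013 -0.0056] zmin -0.0165
0.037 129 [ 0.0383 -0.0013 -0.0009] zmin -0.0061
0.04 78 [ 0.0415 -0.0012  0.0018] zmin -0.0047
0.043 77 [ 0.0446 -0.0012  0.0009] zmin -0.0064
0.046 77 [ 0.0476 -0.0012 -0.0008] zmin -0.0079
0.049 72 [ 0.0505 -0.001  -0.0024] zmin -0.0087
0.052 76 [ 0.0535 -0.0012 -0.0042] zmin -0.0104
0.055 66 [ 0.0565 -0.0013 -0.0092] zmin -0.0114
0.058 83 [ 0.0596 -0.0016 -0.0117] zmin -0.0147
0.061 126 [ 0.0626 -0.0014 -0.0149] zmin -0.0169
0.064 132 [ 0.0656 -0.0015 -0.0152] zmin -0.0169
0.067 137 [ 0.0685 -0.0014 -0.0151] zmin -0.0166
0.07 233 [ 0.0716 -0.0015  0.0031] zmin -0.0165
```

Call:
arm_command(
  steps=[
    [[0,0,1,0,5],[0,0,1,0,5],[0,0,0.5,0,5],[0,0,0.5,0,5],[0,0,0,0,5]],
  ],
)

```text
time_s: 11.7
ee_pos: [0.6161, 0.2256, 0.1579]
tool_rot: [[-0.95, -0.312, 0.001], [-0.312, 0.95, 0.0], [-0.001, -0.0, -1.0]]
ft_force: [2.2, 1.0, 2.1]
width: 0.214
grip_force: 59.3
```

```bash
python3 chk.py w8 | tail -14
```

```text
0.034 184 [ 0.0351 -0.0013 -0.0077] zmin -0.0189
0.037 121 [ 0.0383 -0.0013 -0.0015] zmin -0.0058
0.04 71 [ 0.0414 -0.0011 -0.0007] zmin -0.0073
0.043 84 [ 0.0445 -0.0012 -0.0014] zmin -0.0082
0.046 71 [ 0.0475 -0.0011 -0.0038] zmin -0.0095
0.049 75 [ 0.0505 -0.001  -0.005 ] zmin -0.0113
0.052 78 [ 0.0535 -0.0011 -0.0069] zmin -0.0127
0.055 68 [ 0.0564 -0.0014 -0.0121] zmin -0.0139
0.058 86 [ 0.0596 -0.0014 -0.0147] zmin -0.0166
0.061 125 [ 0.0626 -0.0014 -0.018 ] zmin -0.0198
0.064 136 [ 0.0654 -0.0014 -0.0182] zmin -0.02
0.067 142 [ 0.0684 -0.0014 -0.0181] zmin -0.0194
0.07 267 [ 0.0717 -0.0015  0.0033] zmin -0.02
0.073 51 [ 0.0747 -0.0016  0.0591] zmin 0.0579
```

Call:
arm_command(
  steps=[
    [[0,0,0.5,0,5],[0,0,0.5,0,5],[0,0,0.5,0,5],[0,0,0.5,0,5],[0,0,0,0,5]],
  ],
)

```text
time_s: 12.38
ee_pos: [0.6151, 0.2253, 0.1553]
tool_rot: [[-0.95, -0.312, -0.002], [-0.312, 0.95, -0.001], [0.002, 0.0, -1.0]]
ft_force: [-0.2, -0.3, 0.3]
width: 0.212
grip_force: 58.9
```

```bash
python3 chk.py w9 | tail -14
```

```text
0.034 70 [ 0.0359 -0.0012 -0.0096] zmin -0.0173
0.037 120 [ 0.0384 -0.0013 -0.0095] zmin -0.0179
0.04 89 [ 0.0415 -0.0011 -0.0112] zmin -0.0177
0.043 91 [ 0.0445 -0.0012 -0.0114] zmin -0.0182
0.046 86 [ 0.0475 -0.0012 -0.0117] zmin -0.0177
0.049 91 [ 0.0505 -0.0012 -0.0119] zmin -0.0177
0.052 86 [ 0.0534 -0.0013 -0.0138] zmin -0.018
0.055 71 [ 0.0565 -0.0014 -0.0163] zmin -0.0181
0.058 102 [ 0.0595 -0.0014 -0.0184] zmin -0.0214
0.061 145 [ 0.0625 -0.0016 -0.0205] zmin -0.0219
0.064 143 [ 0.0655 -0.0015 -0.0206] zmin -0.0222
0.067 157 [ 0.0685 -0.0016 -0.0203] zmin -0.0219
0.07 261 [ 0.0712 -0.0015  0.0108] zmin -0.0219
0.073 58 [ 0.0747 -0.0016  0.0572] zmin 0.0557
```

The gate is level again and the force is gone, so the eye has slipped inside. I lower it 2 mm towards the bottom, then release.

Call:
arm_command(
  steps=[
    [[0,0,1,0,5],[0,0,1,0,5],[0,0,0,0,30],[0,0,0,0,50],[0,0,0,0,60]],
  ],
)

```text
time_s: 13.05
ee_pos: [0.6159, 0.2255, 0.154]
tool_rot: [[-0.95, -0.312, 0.0], [-0.312, 0.95, 0.0], [-0.0, 0.0, -1.0]]
ft_force: [-0.0, 0.2, -0.5]
width: 0.703
grip_force: 0.0
```

Call:
arm_command(
  steps=[
    [[0,0,0,0,60],[0,0,0,0,60],[0,0,0,0,60],[0,0,0,0,60],[0,0,0,0,60]],
  ],
)

```text
time_s: 13.68
ee_pos: [0.6158, 0.2255, 0.1539]
tool_rot: [[-0.95, -0.312, -0.0], [-0.312, 0.95, -0.0], [0.0, 0.0, -1.0]]
ft_force: [0.4, 0.7, 0.2]
width: 0.707
grip_force: 0.0
```

```bash
python3 - <<'E'
from h import *
print(ctrl.state()['ft_force'],ctrl.state()['ee_pos'])
p,d,c=snap('wrist');q,_,c2=snap('scene')
save(np.hstack([p[100:300,180:390].repeat(2,0).repeat(2,1),cv2.resize(q[150:250,300:395],(380,400),interpolation=2)]),'rel')
E
```

```text
[0.40234645 0.69567306 0.20911874] [0.61575394 0.22549758 0.15393659]
```

View pics/rel.png

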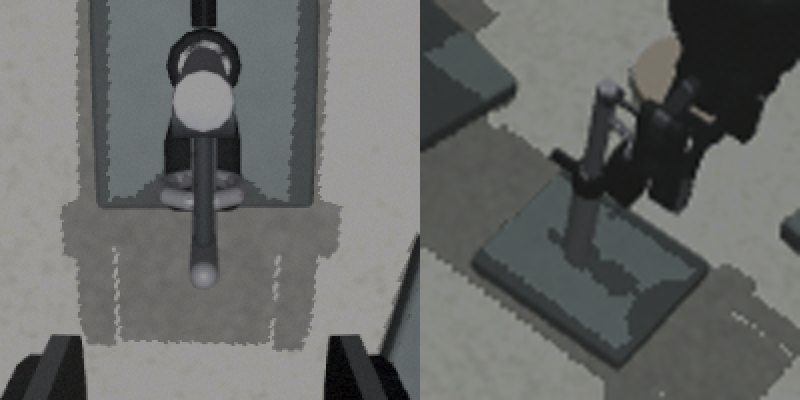

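The key hangs from the hook with its ring around the bar and the grip below (crop (200,190)). The gate is shut and the fingers are clear. Next I back off upwards and let the swing die out.

Call:
arm_command(
  steps=[
    [[-10,0,-10,0,60],[-10,0,-30,0,60],[0,0,-40,0,60],[0,0,-40,0,60],[0,0,-20,0,60]],
  ],
)

```text
time_s: 14.4
ee_pos: [0.6367, 0.2323, 0.298]
tool_rot: [[-0.95, -0.312, 0.006], [-0.312, 0.95, 0.002], [-0.006, -0.0, -1.0]]
ft_force: [0.2, 0.2, -0.0]
width: 0.705
grip_force: 0.0
```

Call:
arm_command(
  steps=[
    [[0,0,0,0,60],[0,0,0,0,60],[0,0,0,0,60],[0,0,0,0,60],[0,0,0,0,60]],
  ],
)

```text
time_s: 15.02
ee_pos: [0.6346, 0.2317, 0.2932]
tool_rot: [[-0.95, -0.312, -0.001], [-0.312, 0.95, -0.0], [0.001, 0.0, -1.0]]
ft_force: [-0.2, -0.1, -0.7]
width: 0.705
grip_force: 0.0
```

Call:
arm_command(
  steps=[
    [[0,0,0,0,60],[0,0,0,0,60],[0,0,0,0,60],[0,0,0,0,60],[0,0,0,0,60]],
  ],
)

```text
time_s: 15.65
ee_pos: [0.6348, 0.2318, 0.294]
tool_rot: [[-0.95, -0.312, 0.0], [-0.312, 0.95, 0.0], [-0.0, 0.0, -1.0]]
ft_force: [-0.1, -1.1, 0.3]
width: 0.704
grip_force: 0.0
```

```bash
python3 - <<'E'
from h import *
f=[]
for i in range(8):
    q,d,c=snap('scene'); f.append(q[150:250,300:395].astype(int))
print([int((abs(f[i]-f[i-1]).max(2)>25).sum()) for i in range(1,8)])
# dark grip block location in world from depth
P=cloud(d,c)[150:250,300:395]; m=(f[-1].max(2)<45)&(P[...,2]>.06)&(P[...,2]<.16)&(np.hypot(P[...,0]-.552,P[...,1]-.205)<.06)
w=P[m]-[.5521,.2053,0]; r=np.stack([-(w[:,0]*.95+w[:,1]*.312),w[:,0]*.312-w[:,1]*.95,w[:,2]],-1)
print(len(r)); h=r[r[:,0]<-.012]; print(h.min(0),h.max(0),h.mean(0))
E
```

```text
[1, 0, 0, 1, 0, 0, 0]
204
[-0.03828255 -0.00749177  0.10121846] [-0.01568457  0.01257385  0.13880761] [-0.02914341  0.00588317  0.12399413]
```

```bash
python3 -c "
from cell import ctrl
print(ctrl.hand_in())"
```

```text
the job is handed in; nothing more can be done
None
```

The key was hanging still from the smallest stand's snap hook with the gate shut and the gripper clear when I handed the job in; the judge's verdict was not shown.

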